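Seat a glass shelf and set its clamp screw to a quarter-turn clearance

ROBOT

A 6-joint arm with a two-finger parallel gripper is mounted at the origin on the work surface. World frame = base frame: x ahead of the robot, y to its left, z up, the work surface at z = 0. Lengths are in m, angles in rad, forces in N, time in s.
With the tool pointing down it reaches from about 0.225 to 0.875 m from the base axis. Payload 3.4 kg.
Tool frame: the origin (TCP) lies on the centre line of the jaws, within the pads' length; the fingertips stand 17 mm ahead of it and the grasp point (between the pads) lies 2 mm behind it (nose_length is the distance from the TCP to the fingertips, in m); z points along the fingers, y is the line along which they close (so a half turn about z gives the same grasp; the last joint's range is limited). The gripper opens to 85 mm and grips with 20 to 120 N. Pads are 22 mm wide; open, the fingers measure 114 mm over their backs; the gripper's body (76 mm by 85 mm) begins 54 mm behind the grasp point. The pads swing forward as they close: fully open they stand 13 mm farther back than shut.
Start: joints at [1.214, 0.276, 1.505, -0, 1.361, -0.121], TCP at [0.134, 0.559, 0.219] pointing down, gripper open.
Joint ranges: [-2.89, 2.89], [-0.75, 2.08], [0.22, 2.7], [-1.18, 4.32], [0.11, 2.71], [-2.7, 2.7]. Speed limits (rad/s): [2.57, 2.57, 3.14, 3.14, 3.14, 3.14].

INTERFACE

Orientations are given as a unit quaternion [w, x, y, z].
In Python, from rig import get_state, get_image, sign_off, find_in, place_of, nose_length gives the robot as it stands.
- The arm moves only by the tool apply_moves, never from a script. Its argument "deltas" is one flat list of numbers, 5 for each row, row after row: the finger opening in mm, from 0 to 85.4, then the shift along the tool's x, y, z in mm, then the turn about the tool's z in degrees. A call has 1 to 12 rows; each row is the pose to reach, as a shift and turn from the pose commanded when the call began, along the tool's axes at that moment; what a row does not reach only later rows make up. A row lasts 1/12 s, in which the tool goes at most 41.7 mm and 7.16 degrees, less where a joint would pass 70% of its speed; a pose out of reach is approached as far as the arm can. A call with a gripper value outside its range is refused whole. The fingers move at their own pace and stop on an object; "squeeze" is the grip in N (left out, the last holds). Time passes only in rows, so rows that repeat a pose let the fingers close. It gives the time, the measured TCP pose, the force, the opening and the grip force at its end, in the units of the state.
- get_state(): the state, without advancing time (a new reading comes with each control period).
- get_image(name): name is "scene" or "top" or "wrist"; returns a dict with "frame" (420x560x3 uint8, red, green, blue), "K" (3x3 intrinsics, pixels), "position" and "orientation" of the camera in the world. Camera axes: x right, y down, z forward; pixel columns grow to the right and rows downward; lengths in m; the calibration is good to about 2 mm. A picture is of the moment at which its call begins. There is no depth.
- sign_off(): hands the job in; it is judged then, once.
Trained networks look in a picture, given as the dict that the camera call returned (one of the last four; its "shot" number tells which), for a name from the list of things; names that differ only in an ending like _2 or _b are one class to them, and where a whole thing is asked for, a point or a joint stands for the part that bears it (a point fixed in the world has none). Each returns a list of dicts, best first, with "score" (0 to 1); they miss things now and then, are a little off and sometimes report something else, mostly with a low value. They report only what shows in the picture. A call takes as long as a camera call.
- find_in(query, picture): "point" ([column, row] in pixels, amid what is visible of it).
- place_of(query, picture): "point" ([column, row] in pixels: a listed point, or the origin of a listed thing).
The state is a dict: "clock": time; "qpos": joint angles; "qd": joint speeds; "effort": joint torques, N m; "position": TCP position; "ee_rot": TCP orientation; "contact_force": force on the tool from outside, world axes, zero at the start; "moment": the same for the moment, N m; "width": finger opening in m; "gripper_force": force on a finger pad.
Only numpy, scipy, OpenCV 4.12 (cv2) and the standard library are available. Lean on these libraries where they do the work, as an engineer would, in place of code of your own. Each camera call takes 0.05 s, during which the arm holds its last target. There are 200 camera calls.

TASK

The smoked glass shelf has crept forward in its black bracket. Push the glass fully home against the bracket's rear stops, wind the brass wing screw clockwise until its foot bottoms on the glass, only finger-tight so that the glass is not strained, then back the screw off a quarter of a turn from there, so that the glass has room to expand, and let go. Leave the things standing on the glass where they are; they may ride along with it.

Things in the scene. Friction and masses are not known exactly. Their poses are not given: they have to be found in the camera images.
- bracket: fixed matte black steel shelf bracket: foot plate 140 x 320 mm on the table, upright at the back, two arms under the glass, and in the middle a clamp jaw reaching over the glass's rear edge. Origin on the table under the wing screw's axis; x points from the shelf's front to its back, the way the glass is pushed home; z up; yaw within 0.25 rad
- bracket_top (a point): top centre of the jaw's round threaded boss (28 mm diameter), on the wing screw's axis, 140 mm above the table; the jaw's lip below it is 70 mm wide, its top 130 mm above the table. Axes as the bracket's
- glass: smoked glass panel, 180 deep (x) x 460 wide (y) x 8 mm, 1.7 kg, level; origin at the centre of its underside, 100 mm above the table; axes as the bracket's. Slides only along the bracket's x, friction 5 N. Fully home it meets rigid stops, origin at x = -0.060 in the bracket's frame; it starts 8 to 18 mm further forward
- glass_front (a point): middle of the front edge of the glass, at half its thickness: the place to push, along the bracket's x; the space in front of and below it is free. Moves with the glass; axes as the bracket's. A small chrome spring clip is on this edge 185 mm to +y, standing 19 mm out
- screw: brass wing screw, captive in the jaw's boss (it turns, but does not rise): right-hand, clockwise from above drives its foot down 2 mm per turn, on to the glass. Origin on its axis at table height, z up, x along the wings, so that its yaw tells how the wings stand. It stays where it is left, and springs back out of any squeeze on the glass when let go
- screw_grip (a point): centre of the screw's wings, on its axis, 169 mm above the table; axes as the screw's. Wings: a plate 40 long (x) x 10 thick (y) x 28 mm high, reaching 14 mm above and below; grip its thickness from above. Turns freely at 0.05 N m; once the foot meets the glass the torque climbs about 2 N m per rad: 0.15 N m above free turning it is bottomed, above 0.45 the glass is strained
- carabiners: low grey tray, 76 x 196 x 9 mm, 0.25 kg, with five carabiners in a row (red, blue, orange, green, purple), loose on the middle of the glass in front of the jaw; origin at the centre of its underside; leave alone
- headlamp: charcoal headlamp, about 45 x 78 x 43 mm, 90 g, loose at one end of the glass; origin under its centre; leave alone
- aid_box: green plastic first-aid box with a hinged flap and a white cross, 77 x 107 x 46 mm, 0.3 kg, loose at the other end of the glass; origin under its centre; leave alone
- foot: the screw's foot: a brass disc of 18 mm diameter with a rubber face, under the jaw's lip on the screw's axis; it does not turn. Origin at the centre of its lower face, z up. At the start it stands 0.7 to 1.4 mm above the glass (2.2 to 4.4 rad of turning, different every time)

How it is judged:
By the outcome, as a careful person would: the job done as asked, in the order asked, and still so for the second after the job is handed in, with the robot touching nothing.
It also fails if it takes over 72 s, if anything falls off the work surface, if the arm or the gripper's body presses on something with over 40 N, if the wrist force passes 120 N, or if a joint passes its speed limit or range.

## Working session

There is one attempt and no reset: what is moved stays moved. The work goes in short steps, Python scripts to look and compute and a tool call to move; the robot and the scene stay as the last step left them, time stands still between calls to the robot, and variables do not carry over. Pictures are saved under pics/ and viewed, at most 10 in all, crops included, and the job is handed in when it is done.

Besides the shell and the picture viewer there is one more tool, called by a JSON object that holds its "op" and its "data". apply_moves: Moves the arm, as the interface text tells. Its arguments: {"type":"object","properties":{"deltas":{"type":"array"},"squeeze":{"type":"number"}},"required":["deltas"]}

```bash
mkdir -p pics
cat > h.py <<'E'
import numpy as np, cv2
from scipy.spatial.transform import Rotation as R
from rig import *
def Rq(q): return R.from_quat([q[1],q[2],q[3],q[0]]).as_matrix()
def ray(im,p):
    d=Rq(im["orientation"])@np.linalg.inv(im["K"])@np.array([p[0],p[1],1.]); return np.array(im["position"]),d
def atz(im,p,z):
    o,d=ray(im,p); return o+d*(z-o[2])/d[2]
def proj(im,X):
    c=Rq(im["orientation"]).T@(np.array(X)-im["position"]); u=im["K"]@c; return u[:2]/u[2]
def save(im,n): cv2.imwrite("pics/"+n,im["frame"][:,:,::-1])
E
python3 - <<'E'
from h import *
s=get_state(); print({k:np.round(v,3).tolist() for k,v in s.items()}, nose_length)
hs={"bracket":0,"bracket_top":.14,"glass":.1,"glass_front":.104,"screw":0,"screw_grip":.169,"carabiners":.108,"headlamp":.108,"aid_box":.108,"foot":.1095}
for c in ("scene","top"):
    im=get_image(c); save(im,c+"0.png"); print(c,np.round(im["position"],3))
    for n,z in hs.items():
        for r in place_of(n,im)[:1]: print(n,np.round(r["point"],1),round(r["score"],2),np.round(atz(im,r["point"],z),4))
a=[cv2.imread("pics/%s0.png"%c) for c in("scene","top")]
cv2.imwrite("pics/both.png",cv2.resize(np.vstack(a),(400,600)))
E
```

```text
{'clock': 0.0, 'qpos': [1.214, 0.277, 1.506, -0.0, 1.361, -0.121], 'qd': [0.0, -0.002, 0.001, 0.002, -0.0, 0.0], 'effort': [-0.0, -41.678, -24.58, -0.0, 0.011, 0.0], 'position': [0.134, 0.559, 0.218], 'ee_rot': [-0.0, 0.118, 0.993, -0.001], 'contact_force': [0.563, -0.841, 0.522], 'moment': [-0.043, 0.019, 0.056], 'gripper_force': 0.0, 'width': 0.085} 0.017
scene [ 0.84  -0.382  0.781]
bracket [298.6 278.2] 0.88 [ 0.673  -0.0384  0.    ]
bracket_top [300.1 241.6] 0.8 [ 0.6724 -0.0412  0.14  ]
glass [259.7 238.4] 0.62 [ 0.5978 -0.0506  0.1   ]
glass_front [216.6 216.7] 0.72 [ 0.5081 -0.0539  0.104 ]
screw_grip [299.4 228.3] 0.72 [ 0.6669 -0.0357  0.169 ]
carabiners [250.4 232.4] 0.87 [ 0.5801 -0.0525  0.108 ]
headlamp [227.  324.5] 0.68 [ 0.6401 -0.2101  0.108 ]
aid_box [309.7 170. ] 0.85 [0.601  0.1252 0.108 ]
top [0.495 0.042 0.889]
bracket [318.3 185.6] 0.97 [ 0.6696 -0.0396  0.    ]
bracket_top [324.1 168.4] 0.72 [ 0.6727 -0.0363  0.14  ]
glass [322.  217.8] 0.81 [ 0.5913 -0.0381  0.1   ]
glass_front [327.4 269.7] 0.97 [ 0.4992 -0.0486  0.104 ]
screw [319.  186.7] 0.53 [ 0.6673 -0.0411  0.    ]
screw_grip [326.2 167.3] 0.62 [ 0.6678 -0.0367  0.169 ]
carabiners [327.7 227.4] 0.69 [ 0.5735 -0.0476  0.108 ]
headlamp [418.7 196.7] 0.84 [ 0.6336 -0.2098  0.108 ]
aid_box [232.  205.6] 0.68 [0.6074 0.1236 0.108 ]
```

View pics/top0.png

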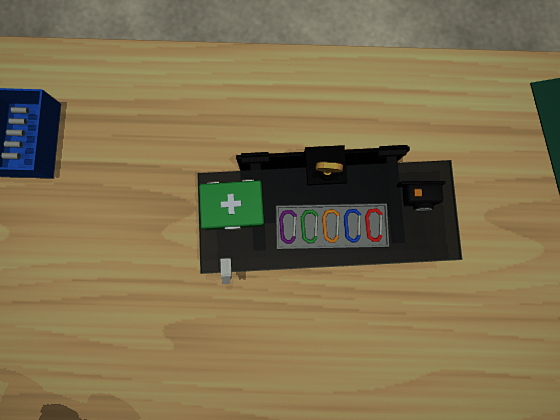

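View pics/scene0.png

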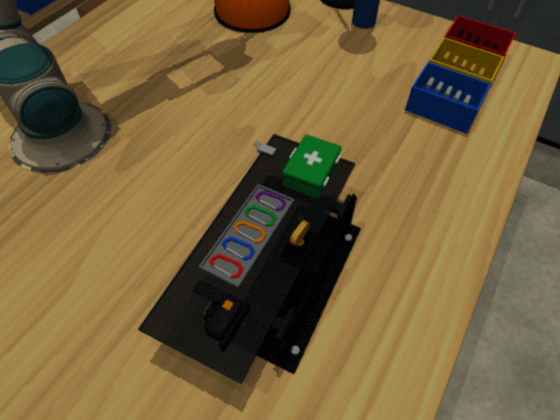

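The top view shows the glass front edge from about (200,273) to (462,259). The screw is at about (328,168) with its wings roughly along image x. The clip is at (226,270), the aid box is at the left end and the headlamp at the right end.

Run:
```python
from h import *
im=get_image("top"); g=cv2.cvtColor(im["frame"],cv2.COLOR_RGB2GRAY).astype(float)
# front edge: strongest dark->bright step per column
P=[]
for c in range(250,450,4):
    r0=int(273-(c-200)*14/262); w=g[r0-7:r0+8,c-1:c+2].mean(1); d=np.diff(w); P.append((c,r0-7+d.argmax()+.5))
P=np.array(P,np.float32); l=cv2.fitLine(P,cv2.DIST_HUBER,0,.01,.01).ravel()
f=lambda c:(c,l[3]+(c-l[2])*l[1]/l[0])
a,b=atz(im,f(250),.104),atz(im,f(450),.104); d=a-b
print("edge",a,b,"yaw",np.arctan2(-d[0],d[1]), np.abs(P[:,1]-[f(c)[1] for c in P[:,0]]).mean())
x=im["frame"][130:200,280:370,::-1]; cv2.imwrite("pics/c1.png",cv2.resize(x,None,fx=6,fy=6,interpolation=cv2.INTER_CUBIC))
s=get_state();print(Rq(s["ee_rot"]).round(3))
im=get_image("wrist"); print(im["position"])
```

```text
edge [0.49346047 0.08734068 0.104     ] [ 0.5226902  -0.26462262  0.104     ] yaw 0.08285751316140746 0.24473388
[[-0.972  0.234  0.   ]
 [ 0.234  0.972  0.   ]
 [-0.     0.    -1.   ]]
[0.05851044 0.57758821 0.37341391]
```

View pics/c1.png

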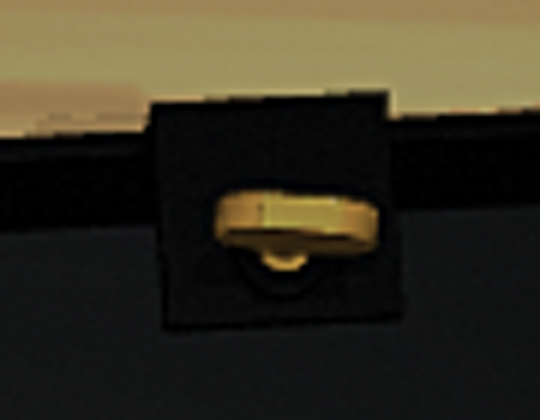

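{"op": "apply_moves", "data": {"deltas": [0,-38,-44,0,-2,0,-76,-88,0,-4,0,-113,-131,0,-6,0,-150,-174,0,-8,0,-188,-218,0,-10,0,-225,-261,0,-12,0,-263,-305,0,-14,0,-300,-349,0,-16,0,-338,-392,0,-18.3,0,-376,-436,0,-18.3,0,-413,-479,0,-18.3,0,-451,-523,0,-18.3]}}

```text
clock: 2.2
position: [0.3637, 0.1127, 0.2197]
ee_rot: [0.001, -0.042, 0.999, 0.0]
contact_force: [1.4, 1.2, -0.6]
width: -0.0001
gripper_force: 0.0
```

{"op": "apply_moves", "data": {"deltas": [0,0,0,0,0,0,0,0,0,0,0,0,0,0,0]}}

```text
clock: 2.45
position: [0.3631, 0.1146, 0.2193]
ee_rot: [-0.0, -0.041, 0.999, 0.0]
contact_force: [-0.3, -0.1, -0.0]
width: -0.0
gripper_force: 0.0
```

{"op": "apply_moves", "data": {"deltas": [0,-16,-36,0,0,0,-31,-71,0,0,0,-47,-106,0,0,0,-62,-142,0,0,0,-78,-177,0,0,0,-78,-177,30,0,0,-78,-177,60,0,0,-78,-177,90,0,0,-78,-177,114,0,0,-78,-177,114,0,0,-78,-177,114,0]}}

```text
clock: 3.37
position: [0.455, -0.0531, 0.1047]
ee_rot: [-0.001, -0.043, 0.999, 0.001]
contact_force: [0.6, 0.4, 0.3]
width: 0.0004
gripper_force: 0.0
```

Run:
```python
from h import *
im=get_image("top");save(im,"t2.png")
w=get_image("wrist");save(w,"w2.png")
s=get_state();print(s["position"],s["contact_force"],s["moment"],s["qpos"])
for n,z in (("screw_grip",.169),("bracket_top",.14),("glass_front",.104)):
  for i in(im,w):
    for r in place_of(n,i)[:1]: print(n,np.round(r["point"]),round(r["score"],2),atz(i,r["point"],z).round(4))
```

```text
[ 0.45718724 -0.05433923  0.10673694] [ 0.23503791 -1.18257209  0.45647172] [-0.00256768  0.02340815  0.00284003] [-2.69792216e-01  2.01177518e-01  1.91647280e+00  2.52523374e-04
  1.02122548e+00 -1.92668151e+00]
screw_grip [328. 166.] 0.84 [ 0.6698 -0.0399  0.169 ]
bracket_top [325. 170.] 0.95 [ 0.6694 -0.0372  0.14  ]
glass_front [331. 266.] 0.78 [ 0.5057 -0.0543  0.104 ]
glass_front [276. 350.] 0.92 [ 0.5053 -0.0524  0.104 ]
```

View pics/w2.png

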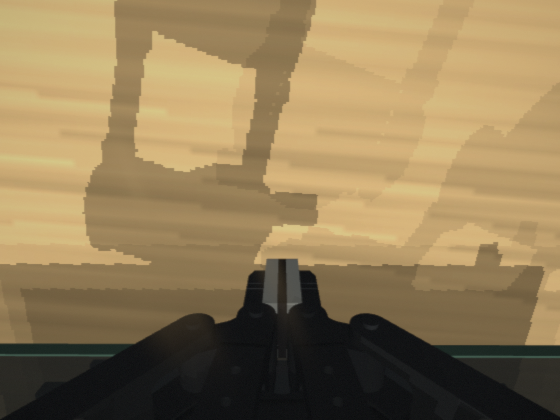

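The glass edge lies level at row 345, from column 0 to 560, so the tool is square to it. The closed fingers are at column 282, short of the edge.

{"op": "apply_moves", "data": {"deltas": [0,-6,0,0,0,0,-12,0,0,0,0,-18,0,0,0,0,-22,0,0,0,0,-25,0,0,0,0,-27,0,0,0,0,-29,0,0,0,0,-31,0,0,0,0,-33,0,0,0,0,-34,0,0,0,0,-35,0,0,0,0,-36,0,0,0]}}

```text
clock: 4.77
position: [0.4917, -0.0522, 0.1053]
ee_rot: [-0.0, -0.042, 0.999, 0.0]
contact_force: [0.2, 0.7, -0.4]
width: 0.0002
gripper_force: 0.0
```

{"op": "apply_moves", "data": {"deltas": [0,-1,0,0,0,0,-2,0,0,0,0,-3,0,0,0,0,-4,0,0,0,0,-5,0,0,0]}}

```text
clock: 5.18
position: [0.4968, -0.0518, 0.1053]
ee_rot: [0.0, -0.042, 0.999, 0.0]
contact_force: [-0.3, -0.1, -0.4]
width: 0.0002
gripper_force: 0.0
```

{"op": "apply_moves", "data": {"deltas": [0,-1,0,0,0,0,-2,0,0,0,0,-3,0,0,0,0,-4,0,0,0,0,-5,0,0,0,0,-6,0,0,0,0,-7,0,0,0]}}

```text
clock: 5.77
position: [0.5037, -0.0512, 0.1053]
ee_rot: [0.0, -0.042, 0.999, 0.0]
contact_force: [-0.4, -0.1, -0.6]
width: 0.0003
gripper_force: 0.0
```

Run:
```python
from h import *
im=get_image("top")
w=get_image("wrist");save(w,"w3.png")
s=get_state();print(s["position"],s["contact_force"])
for n,z in (("glass_front",.104),("carabiners",.108)):
  for i in(im,w):
    for r in place_of(n,i)[:1]: print(n,np.round(r["point"]),round(r["score"],2),atz(i,r["point"],z).round(4))
```

```text
[ 0.50385028 -0.05121981  0.10529713] [0.50067534 0.09748632 0.65802804]
glass_front [275. 269.] 0.67 [ 0.5064 -0.0541  0.104 ]
carabiners [329. 227.] 0.66 [ 0.5738 -0.0505  0.108 ]
carabiners [269. 391.] 0.94 [ 0.5753 -0.0515  0.108 ]
```

View pics/w3.png

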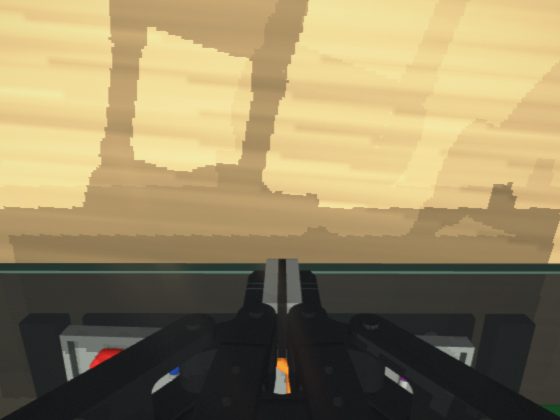

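Run:
```python
from h import *
w=get_image("wrist");s=get_state();p=np.array(s["position"]);M=Rq(s["ee_rot"])
print(w["position"],Rq(w["orientation"]).round(3))
for dx in(-.011,0,.011):
  for dz in(.017,-.0,-.02): print(dx,dz,proj(w,p+M@[dx,0,dz]).round(1))
for x in (.5037,.507,.51,.516): print(x,proj(w,[x,-.0512,.108]).round(1),proj(w,[x,-.0512,.1]).round(1))
g=cv2.cvtColor(w["frame"],cv2.COLOR_RGB2GRAY)
print(g[255:285,200],g[255:285,420])
```

```text
[ 0.42587567 -0.05734716  0.25935977] [[-0.084  0.95   0.302]
 [ 0.996  0.08   0.025]
 [-0.001  0.303 -0.953]]
-0.011 0.017 [281.2 270.3]
-0.011 -0.0 [281.1 286.9]
-0.011 -0.02 [281.  310.9]
0 0.017 [281.2 251. ]
0 -0.0 [281.1 266.1]
0 -0.02 [281.  288.1]
0.011 0.017 [281.2 231.1]
0.011 -0.0 [281.1 244.6]
0.011 -0.02 [281.  264.2]
0.5037 [281.1 269.1] [281.2 261.4]
0.507 [280.5 275.4] [280.6 267.5]
0.51 [280.  281.2] [280.1 273. ]
0.516 [279.  292.4] [279.1 283.9]
[124 125 123 124 123 123 124 125 122  66  50  49  49  49  50  49  60 106
 108  76  57  59  57  57  56  56  56  55  56  56] [132 133 130 131 130 130 130 131 127  79  52  49  49  48  48  47  55  91
 106  84  58  53  53  52  54  52  54  54  54  53]
```

Run:
```python
from h import *
w=get_image("scene");s=get_state();p=np.array(s["position"]);M=Rq(s["ee_rot"])
print(proj(w,p).round(),proj(w,p+M@[0,0,.017]).round())
u,v=proj(w,p).astype(int); f=w["frame"][v-50:v+40,u-60:u+60,::-1]
cv2.imwrite("pics/s3.png",cv2.resize(f,None,fx=6,fy=6,interpolation=cv2.INTER_CUBIC)); print(u,v)
```

```text
[215. 214.] [216. 219.]
215 214
```

View pics/s3.png

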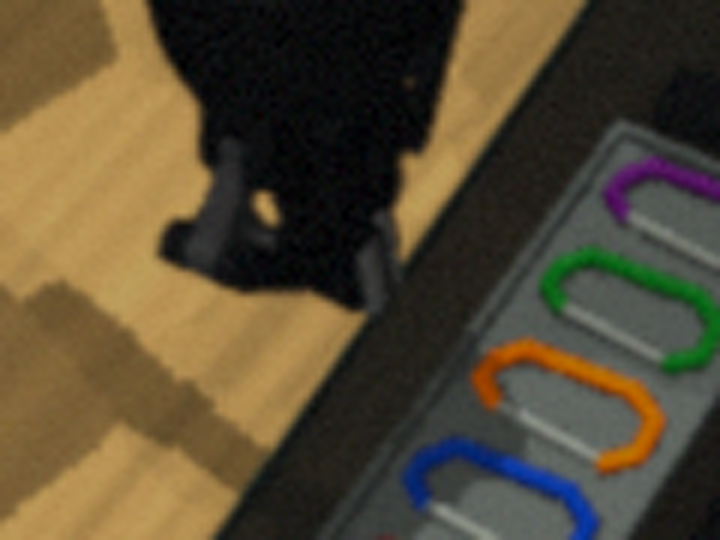

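The crop shows the pad tip at about (375,310), overlapping the line of the glass edge, with no contact force. The tip may be riding above the glass. I'll back off, go lower and try again.

{"op": "apply_moves", "data": {"deltas": [0,10,0,0,0,0,20,0,0,0,0,28,0,0,0,0,28,0,8,0,0,28,0,16,0,0,28,0,16,0,0,22,0,16,0,0,18,0,16,0,0,15,0,16,0,0,13,0,16,0,0,11,0,16,0,0,9,0,16,0]}}

```text
clock: 7.17
position: [0.4949, -0.052, 0.0893]
ee_rot: [-0.0, -0.042, 0.999, 0.0]
contact_force: [-3.8, 0.0, 1.9]
width: 0.0001
gripper_force: 2.5
```

{"op": "apply_moves", "data": {"deltas": [0,-1,0,0,0,0,-2,0,0,0,0,-3,0,0,0]}}

```text
clock: 7.42
position: [0.4953, -0.0518, 0.0891]
ee_rot: [-0.002, -0.042, 0.999, -0.0]
contact_force: [-6.6, -1.3, 3.4]
width: -0.0001
gripper_force: 3.0
```

{"op": "apply_moves", "data": {"deltas": [0,-1,0,0,0,0,-2,0,0,0,0,-3,0,0,0]}}

```text
clock: 7.67
position: [0.4985, -0.0515, 0.0891]
ee_rot: [-0.002, -0.042, 0.999, 0.0]
contact_force: [-4.5, -1.4, 2.2]
width: -0.0002
gripper_force: 2.5
```

{"op": "apply_moves", "data": {"deltas": [0,-1,0,0,0,0,-2,0,0,0,0,-3,0,0,0]}}

```text
clock: 7.92
position: [0.5016, -0.0513, 0.0891]
ee_rot: [-0.002, -0.042, 0.999, 0.0]
contact_force: [-4.8, -0.5, 3.3]
width: -0.0002
gripper_force: 2.6
```

{"op": "apply_moves", "data": {"deltas": [0,-1,0,0,0,0,-2,0,0,0,0,-3,0,0,0]}}

```text
clock: 8.17
position: [0.5046, -0.051, 0.0891]
ee_rot: [-0.002, -0.042, 0.999, 0.0]
contact_force: [-4.9, -0.5, 2.3]
width: 0.0002
gripper_force: 2.6
```

{"op": "apply_moves", "data": {"deltas": [0,-1,0,0,0,0,-2,0,0,0]}}

```text
clock: 8.33
position: [0.5065, -0.0509, 0.0891]
ee_rot: [-0.002, -0.042, 0.999, 0.0]
contact_force: [-4.8, -0.5, 3.5]
width: 0.0004
gripper_force: 2.6
```

{"op": "apply_moves", "data": {"deltas": [0,-0.5,0,0,0,0,-1,0,0,0]}}

```text
clock: 8.5
position: [0.5081, -0.0507, 0.0891]
ee_rot: [-0.001, -0.042, 0.999, 0.0]
contact_force: [-4.6, -1.5, 1.9]
width: 0.0
gripper_force: 2.6
```

{"op": "apply_moves", "data": {"deltas": [0,-0.5,0,0,0,0,-1,0,0,0]}}

```text
clock: 8.67
position: [0.5087, -0.0507, 0.0891]
ee_rot: [-0.002, -0.042, 0.999, 0.0]
contact_force: [-7.4, -1.9, 4.3]
width: -0.0001
gripper_force: 3.5
```

{"op": "apply_moves", "data": {"deltas": [0,-0.5,0,0,0,0,-1,0,0,0]}}

```text
clock: 8.83
position: [0.5087, -0.0507, 0.089]
ee_rot: [-0.003, -0.042, 0.999, 0.0]
contact_force: [-8.4, -3.3, 5.9]
width: -0.0001
gripper_force: 4.5
```

{"op": "apply_moves", "data": {"deltas": [0,-0.5,0,0,0,0,-1,0,0,0]}}

```text
clock: 9.0
position: [0.5087, -0.0507, 0.089]
ee_rot: [-0.004, -0.042, 0.999, -0.0]
contact_force: [-9.8, -2.6, 7.4]
width: -0.0006
gripper_force: 5.5
```

{"op": "apply_moves", "data": {"deltas": [0,-1,0,0,0,0,-2,0,0,0,0,-3,0,0,0]}}

```text
clock: 9.25
position: [0.5087, -0.0506, 0.089]
ee_rot: [-0.007, -0.043, 0.999, -0.0]
contact_force: [-17.4, -4.5, 13.8]
width: -0.0
gripper_force: 8.8
```

Run:
```python
from h import *
im=get_image("top")
for n,z in (("glass",.1),("carabiners",.108),("screw_grip",.169),("bracket_top",.14)):
    for r in place_of(n,im)[:1]: print(n,np.round(r["point"]),round(r["score"],2),atz(im,r["point"],z).round(4))
print(get_state()["contact_force"],get_state()["position"])
```

```text
glass [328. 212.] 0.69 [ 0.6022 -0.0494  0.1   ]
carabiners [330. 221.] 0.79 [ 0.5848 -0.051   0.108 ]
screw_grip [326. 167.] 0.71 [ 0.6688 -0.0362  0.169 ]
bracket_top [322. 172.] 0.85 [ 0.6671 -0.0334  0.14  ]
[-15.43362587  -3.88443815  10.60155132] [ 0.50867984 -0.05055069  0.0888247 ]
```

Home: the glass stopped dead at 17 N after about 14 mm. Before gripping I'll probe the table to find the real fingertip height.

{"op": "apply_moves", "data": {"deltas": [0,8,0,0,0,0,30,0,0,0,0,60,0,0,0,0,60,0,30,0,0,60,0,60,0,0,60,0,62,0,0,60,0,64,0,0,60,0,66,0]}}

```text
clock: 10.17
position: [0.4576, -0.0555, 0.024]
ee_rot: [0.001, -0.042, 0.999, -0.0]
contact_force: [0.4, -0.5, 0.6]
width: -0.0002
gripper_force: 0.0
```

{"op": "apply_moves", "data": {"deltas": [0,0,0,2,0,0,0,0,4,0,0,0,0,6,0]}}

```text
clock: 10.42
position: [0.4569, -0.0554, 0.018]
ee_rot: [0.001, -0.042, 0.999, -0.0]
contact_force: [0.2, 0.3, 0.3]
width: -0.0
gripper_force: 0.0
```

{"op": "apply_moves", "data": {"deltas": [0,0,0,2,0,0,0,0,3,0,0,0,0,4,0]}}

```text
clock: 10.67
position: [0.4559, -0.0552, 0.0133]
ee_rot: [0.0, -0.042, 0.999, -0.0]
contact_force: [-0.4, -0.3, -0.7]
width: -0.0001
gripper_force: 0.0
```

{"op": "apply_moves", "data": {"deltas": [0,0,0,1,0,0,0,0,2,0,0,0,0,3,0]}}

```text
clock: 10.92
position: [0.4558, -0.0552, 0.0102]
ee_rot: [0.0, -0.042, 0.999, 0.0]
contact_force: [0.4, -0.4, 0.0]
width: -0.0001
gripper_force: 0.0
```

{"op": "apply_moves", "data": {"deltas": [0,0,0,1,0,0,0,0,2,0,0,0,0,3,0]}}

```text
clock: 11.17
position: [0.4558, -0.0552, 0.0072]
ee_rot: [-0.0, -0.042, 0.999, 0.0]
contact_force: [0.7, -0.1, -0.0]
width: 0.0
gripper_force: 0.0
```

{"op": "apply_moves", "data": {"deltas": [0,0,0,1,0,0,0,0,2,0,0,0,0,3,0]}}

```text
clock: 11.42
position: [0.4558, -0.0552, 0.0042]
ee_rot: [0.0, -0.042, 0.999, 0.0]
contact_force: [-0.7, 0.0, 0.0]
width: 0.0001
gripper_force: 0.0
```

{"op": "apply_moves", "data": {"deltas": [0,0,0,1,0,0,0,0,2,0,0,0,0,3,0]}}

```text
clock: 11.67
position: [0.4558, -0.0552, 0.0012]
ee_rot: [0.0, -0.042, 0.999, 0.0]
contact_force: [-0.1, 0.5, -0.7]
width: -0.0001
gripper_force: 0.0
```

{"op": "apply_moves", "data": {"deltas": [0,0,0,1,0,0,0,0,2,0,0,0,0,3,0]}}

```text
clock: 11.92
position: [0.4558, -0.0552, -0.0018]
ee_rot: [0.0, -0.042, 0.999, 0.0]
contact_force: [-0.5, 0.4, 0.1]
width: -0.0002
gripper_force: 0.0
```

{"op": "apply_moves", "data": {"deltas": [0,0,0,1.5,0,0,0,0,3,0]}}

```text
clock: 12.08
position: [0.4559, -0.0552, -0.0048]
ee_rot: [0.0, -0.042, 0.999, 0.0]
contact_force: [-0.1, -0.0, -0.4]
width: -0.0003
gripper_force: 0.0
```

{"op": "apply_moves", "data": {"deltas": [0,0,0,1.5,0,0,0,0,3,0]}}

```text
clock: 12.25
position: [0.4558, -0.0552, -0.0079]
ee_rot: [0.0, -0.042, 0.999, 0.0]
contact_force: [-0.1, 0.7, 0.4]
width: 0.0003
gripper_force: 0.0
```

{"op": "apply_moves", "data": {"deltas": [0,0,0,1.5,0,0,0,0,3,0]}}

```text
clock: 12.42
position: [0.4558, -0.0552, -0.0109]
ee_rot: [-0.0, -0.042, 0.999, 0.0]
contact_force: [-0.6, 0.5, -0.5]
width: 0.0001
gripper_force: 0.0
```

{"op": "apply_moves", "data": {"deltas": [0,0,0,1.5,0,0,0,0,3,0]}}

```text
clock: 12.58
position: [0.4559, -0.0552, -0.0121]
ee_rot: [-0.0, -0.042, 0.999, 0.0]
contact_force: [-7.7, 2.5, 38.8]
width: -0.0002
gripper_force: 19.2
```

The true fingertips are 12 mm behind the reported TCP, not 17 mm ahead, so I'll plan with that. Next I go up and over to the screw.

{"op": "apply_moves", "data": {"deltas": [0,0,0,-30,0,0,0,0,-70,0,0,0,0,-110,7,0,0,0,-150,14,0,0,0,-190,21,0,0,0,-230,28,40,0,0,-260,35,40,-35,0,-260,42,40,-70,0,-260,49,40,-105,0,-260,56,40,-140,0,-260,63,40,-175,0,-260,70]}}

```text
clock: 13.58
position: [0.6315, -0.0404, 0.2461]
ee_rot: [-0.0, 0.541, 0.841, -0.0]
contact_force: [0.5, -0.5, 0.4]
width: 0.0403
gripper_force: 0.0
```

Run:
```python
from h import *
s=get_state();print(s["position"],s["ee_rot"],s["qpos"]);M=Rq(s["ee_rot"]);print(M.round(3))
print(M.T@(np.array([.669,-.037,.225])-s["position"])*1000)
```

```text
[ 0.63152555 -0.04037642  0.24609258] [-5.64510449e-05  5.41389511e-01  8.40771904e-01 -7.82731544e-06] [-1.73755155e-01  3.51629974e-01  1.32701873e+00  2.95350634e-05
  1.46305409e+00 -6.00376872e-01]
[[-0.414  0.91  -0.   ]
 [ 0.91   0.414  0.   ]
 [ 0.    -0.    -1.   ]]
[-12.43476171  35.51433066  21.0888658 ]
```

{"op": "apply_moves", "data": {"deltas": [40,-4,12,0,7,40,-8,24,0,14,40,-12.4,35.5,0,21,40,-12.4,35.5,0,26,40,-12.4,35.5,0,26,40,-12.4,35.5,0,26]}}

```text
clock: 14.08
position: [0.6674, -0.037, 0.2457]
ee_rot: [-0.0, 0.714, 0.7, -0.0]
contact_force: [0.1, -0.9, 0.6]
width: 0.04
gripper_force: 0.0
```

Run:
```python
from h import *
s=get_state();print(s["position"],s["ee_rot"],s["width"])
w=get_image("wrist");save(w,"w5.png")
for r in place_of("screw_grip",w)[:2]: print(r["point"],r["score"],atz(w,r["point"],.169))
for r in place_of("bracket_top",w)[:2]: print(r["point"],r["score"],atz(w,r["point"],.14))
print(proj(w,[.669,-.037,.169]))
```

```text
[ 0.6673571  -0.03699029  0.24571273] [-4.82684774e-04  7.13717172e-01  7.00433754e-01 -3.47747196e-04] 0.03996271569050012
[285.1, 217.0] 0.82 [ 0.6691746  -0.03937619  0.169     ]
[283.3, 203.5] 0.95 [ 0.66806695 -0.038739    0.14      ]
[284.78472422 213.66197388]
```

View pics/w5.png

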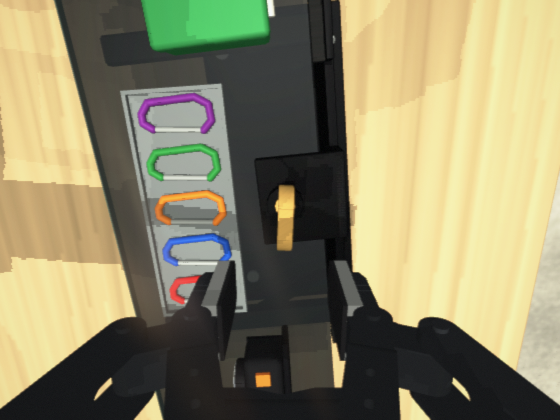

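The wrist view shows the wings upright from (285,187) to (286,248), so the tool yaw is right. The gap centre is near column 281, so I shift about 1.5 mm and descend.

{"op": "apply_moves", "data": {"deltas": [40,-1.7,1.4,25,0,40,-1.7,1.4,50,0,40,-1.7,1.4,75,0,40,-1.7,1.4,95,0,40,-1.7,1.4,102,0,40,-1.7,1.4,105,0,40,-1.7,1.4,105,0]}}

```text
clock: 14.82
position: [0.669, -0.0388, 0.1415]
ee_rot: [-0.0, 0.714, 0.7, 0.0]
contact_force: [-0.5, 0.7, 0.2]
width: 0.0399
gripper_force: 0.0
```

{"op": "apply_moves", "data": {"deltas": [25,0,0,0,0,15,0,0,0,0,8,0,0,0,0,0,0,0,0,0,0,0,0,0,0,0,0,0,0,0,0,0,0,0,0,0,0,0,0,0,0,0,0,0,0], "squeeze": 30}}

```text
clock: 15.57
position: [0.6694, -0.0389, 0.1431]
ee_rot: [0.001, 0.714, 0.7, 0.001]
contact_force: [-1.3, 0.4, 5.9]
width: 0.0094
gripper_force: 31.4
```

```bash
cat > m.py <<'E'
from h import *
V=[]
for i in range(6):
    get_image("top"); s=get_state(); V.append([*s["moment"],s["effort"][5],*s["contact_force"]])
V=np.array(V); M=Rq(s["ee_rot"])
print("mom",V.mean(0).round(3),"sd",V.std(0)[[2,3]].round(3),"yaw_y",np.degrees(np.arctan2(M[1,1],M[0,1])).round(2),"q6",round(s["qpos"][5],4),"w",round(s["width"],4),"gf",round(s["gripper_force"],1),"t",s["clock"],"p",np.round(s["position"],4))
E
python3 m.py
```

```text
mom [ 4.000e-03  3.390e-01 -5.000e-03 -6.000e-03 -1.355e+00 -5.760e-01
  5.704e+00] sd [0.039 0.   ] yaw_y -1.2 q6 -0.1406 w 0.0097 gf 31.4 t 15.8667 p [ 0.6695 -0.0389  0.1431]
```

{"op": "apply_moves", "data": {"deltas": [0,0,0,-2.5,0,0,0,0,-2.5,0,0,0,0,-2.5,6,0,0,0,-2.5,12,0,0,0,-2.5,18,0,0,0,-2.5,24,0,0,0,-2.5,30]}}

```text
clock: 16.45
position: [0.67, -0.0391, 0.1432]
ee_rot: [0.001, 0.872, 0.489, 0.001]
contact_force: [3.1, -0.7, -5.3]
width: 0.0097
gripper_force: 30.6
```

```bash
python3 m.py
```

```text
mom [-0.24  -0.674 -0.025  0.141  4.346 -1.499 -6.864] sd [0.021 0.194] yaw_y -31.11 q6 0.3812 w 0.0092 gf 30.1 t 16.75 p [ 0.6699 -0.0391  0.1432]
```

{"op": "apply_moves", "data": {"deltas": [0,0,0,1.3,6,0,0,0,1.3,12,0,0,0,1.3,18,0,0,0,1.3,24,0,0,0,1.3,30,0,0,0,1.3,36,0,0,0,1.3,42,0,0,0,1.3,48,0,0,0,1.3,54,0,0,0,1.3,60,0,0,0,1.3,60]}}

```text
clock: 17.67
position: [0.6705, -0.0402, 0.1432]
ee_rot: [0.001, 1.0, -0.012, 0.002]
contact_force: [4.4, -3.7, -5.6]
width: 0.0096
gripper_force: 30.7
```

```bash
sed -i 's/print("mom"/print(V[:,[2,3]].T.round(3).tolist());print("mom"/' m.py; python3 m.py
```

```text
[[-0.08, -0.038, -0.04, -0.028, -0.01, -0.093], [0.127, -0.013, -0.04, -0.044, -0.045, -0.045]]
mom [-0.554 -0.633 -0.048 -0.01   5.202 -3.782 -3.86 ] sd [0.029 0.062] yaw_y -91.13 q6 1.4287 w 0.0094 gf 30.7 t 17.9667 p [ 0.6705 -0.0402  0.1432]
```

{"op": "apply_moves", "data": {"deltas": [0,1.3,1,0,6,0,1.3,1,0,12,0,1.3,1,0,18,0,1.3,1,0,24,0,1.3,1,0,29,0,1.3,1,0,33,0,1.3,1,0,36,0,1.3,1,0,36,0,1.3,1,0,36]}}

```text
clock: 18.72
position: [0.6703, -0.0409, 0.1431]
ee_rot: [0.001, 0.948, -0.318, 0.001]
contact_force: [1.1, -5.2, -0.5]
width: 0.0095
gripper_force: 31.2
```

```bash
python3 m.py
```

```text
[[-0.05, -0.025, -0.001, 0.018, 0.015, 0.002], [-0.023, -0.026, -0.008, -0.005, -0.005, -0.006]]
mom [-0.784 -0.147 -0.007 -0.012  1.216 -5.235 -0.068] sd [0.024 0.009] yaw_y -127.12 q6 2.0558 w 0.0096 gf 31.2 t 19.0167 p [ 0.6703 -0.0408  0.1431]
```

{"op": "apply_moves", "data": {"deltas": [0,0.7,1,0,3,0,0.7,1,0,6,0,0.7,1,0,9]}}

```text
clock: 19.27
position: [0.6702, -0.041, 0.1431]
ee_rot: [0.0, 0.92, -0.393, 0.0]
contact_force: [0.9, -3.5, -1.1]
width: 0.0096
gripper_force: 31.3
```

```bash
python3 m.py
```

```text
[[-0.047, -0.01, -0.063, -0.006, -0.051, -0.024], [0.132, 0.216, 0.023, -0.023, -0.013, 0.0]]
mom [-0.525 -0.041 -0.034  0.056  0.575 -2.583  1.61 ] sd [0.021 0.088] yaw_y -136.13 q6 2.2113 w 0.0094 gf 31.7 t 19.5667 p [ 0.6702 -0.041   0.1431]
```

{"op": "apply_moves", "data": {"deltas": [0,0,0,0,3,0,0,0,0,6,0,0,0,0,9]}}

```text
clock: 19.82
position: [0.67, -0.0411, 0.1431]
ee_rot: [0.0, 0.886, -0.464, 0.0]
contact_force: [-0.2, -2.6, 3.4]
width: 0.0096
gripper_force: 31.7
```

```bash
python3 m.py
```

```text
[[-0.023, 0.005, 0.0, -0.038, -0.001, 0.006], [0.14, 0.229, 0.036, -0.015, -0.005, -0.006]]
mom [-0.556  0.141 -0.009  0.063 -0.793 -3.987  4.16 ] sd [0.016 0.091] yaw_y -145.14 q6 2.3685 w 0.0096 gf 32.1 t 20.1167 p [ 0.6701 -0.0411  0.1431]
```

{"op": "apply_moves", "data": {"deltas": [0,0,0,0,3,0,0,0,0,6,0,0,0,0,9]}}

```text
clock: 20.37
position: [0.6699, -0.0408, 0.1431]
ee_rot: [-0.0, 0.847, -0.532, -0.0]
contact_force: [-1.1, -1.6, 5.8]
width: 0.0095
gripper_force: 32.2
```

```bash
python3 m.py
```

```text
[[0.147, 0.108, 0.142, 0.133, 0.187, 0.073], [0.358, 0.338, 0.168, 0.129, 0.123, 0.122]]
mom [-0.581  0.276  0.132  0.206 -1.49  -3.039  5.731] sd [0.035 0.102] yaw_y -154.12 q6 2.5254 w 0.0096 gf 32.2 t 20.6667 p [ 0.6699 -0.0408  0.1431]
```

{"op": "apply_moves", "data": {"deltas": [0,0,0,0,1,0,0,0,0,2,0,0,0,0,3]}}

```text
clock: 20.92
position: [0.6699, -0.0406, 0.1431]
ee_rot: [-0.0, 0.833, -0.553, -0.0]
contact_force: [-1.2, -1.6, 5.8]
width: 0.0094
gripper_force: 32.3
```

```bash
python3 m.py
```

```text
[[0.283, 0.255, 0.221, 0.199, 0.194, 0.217], [0.354, 0.297, 0.229, 0.218, 0.217, 0.217]]
mom [-0.558  0.285  0.228  0.255 -1.748 -1.995  5.591] sd [0.031 0.053] yaw_y -157.09 q6 2.5775 w 0.0094 gf 32.2 t 21.2167 p [ 0.6698 -0.0406  0.1431]
```

Bottomed: the torque is climbing at the stated rate and is about 0.2 N m. I'll add one more degree for margin, then back off.

{"op": "apply_moves", "data": {"deltas": [0,0,0,0,0.5,0,0,0,0,1,0,0,0,0,1]}}

```text
clock: 21.47
position: [0.6699, -0.0406, 0.1431]
ee_rot: [-0.0, 0.829, -0.56, -0.0]
contact_force: [-1.8, -1.4, 5.8]
width: 0.0095
gripper_force: 32.2
```

```bash
python3 m.py
```

```text
[[0.273, 0.276, 0.31, 0.231, 0.296, 0.291], [0.306, 0.295, 0.294, 0.294, 0.294, 0.294]]
mom [-0.562  0.286  0.28   0.296 -1.91  -2.395  5.717] sd [0.025 0.004] yaw_y -158.08 q6 2.5947 w 0.0094 gf 32.2 t 21.7667 p [ 0.6698 -0.0406  0.1431]
```

{"op": "apply_moves", "data": {"deltas": [0,0,0,0,-3,0,0,0,0,-9,0,0,0,0,-15,0,0,0,0,-21,0,0,0,0,-27,0,0,0,0,-33,0,0,0,0,-39,0,0,0,0,-45]}}

```text
clock: 22.43
position: [0.6705, -0.0407, 0.1431]
ee_rot: [-0.0, 0.98, -0.198, 0.0]
contact_force: [0.3, -1.9, 3.9]
width: 0.0094
gripper_force: 32.0
```

{"op": "apply_moves", "data": {"deltas": [0,0,0,0,-6,0,0,0,0,-12,0,0,0,0,-18,0,0,0,0,-24,0,0,0,0,-30,0,0,0,0,-36,0,0,0,0,-40,0,0,0,0,-43,0,0,0,0,-45,0,0,0,0,-46.5,0,0,0,0,-46.5,0,0,0,0,-46.5]}}

```text
clock: 23.43
position: [0.6706, -0.0396, 0.1431]
ee_rot: [-0.001, 0.979, 0.203, 0.001]
contact_force: [0.4, -0.4, 5.4]
width: 0.0093
gripper_force: 32.0
```

```bash
python3 m.py
```

```text
[[0.044, 0.047, 0.065, 0.067, 0.046, 0.035], [0.048, 0.05, 0.05, 0.05, 0.049, 0.049]]
mom [-0.221  0.088  0.051  0.049 -0.449 -0.648  5.302] sd [0.012 0.001] yaw_y -66.63 q6 0.9984 w 0.0091 gf 32.0 t 23.7333 p [ 0.6705 -0.0397  0.1431]
```

{"op": "apply_moves", "data": {"deltas": [14,0,0,0,0,22,0,0,0,0,30,0,0,0,0,36,0,0,0,0,36,0,0,0,0,36,0,0,-10,0,36,0,0,-40,0,36,0,0,-80,0,36,0,0,-120,0,36,0,0,-120,0]}}

```text
clock: 24.57
position: [0.6743, -0.0416, 0.273]
ee_rot: [0.003, 0.979, 0.202, 0.008]
contact_force: [0.1, -0.4, 1.7]
width: 0.0359
gripper_force: 0.0
```

Run:
```python
from h import *
w=get_image("wrist");save(w,"w8.png")
im=get_image("top")
for n,z in (("glass_front",.104),("carabiners",.108),("headlamp",.108),("aid_box",.108)):
    for r in place_of(n,im)[:1]: print(n,round(r["score"],2),atz(im,r["point"],z).round(4))
s=get_state();print(s["position"],s["contact_force"],s["width"])
```

```text
carabiners 0.69 [ 0.5911 -0.0515  0.108 ]
headlamp 0.71 [ 0.6422 -0.2092  0.108 ]
[ 0.66928589 -0.04085943  0.26070071] [ 0.65706301 -0.28603595 -0.1044795 ] 0.03587527458476389
```

View pics/w8.png

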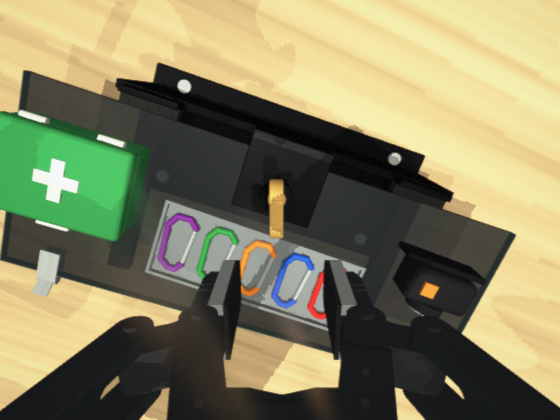

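The fingers are clear of the screw. The wings at (277,205) are still in line with the tool, so they stayed at the backed-off angle, and the aid box, tray and headlamp are still on the glass. I'm handing in.

```bash
python3 -c "
from rig import *
print(sign_off())"
```

```text
the job is handed in; nothing more can be done
None
```

The job is handed in: I pushed the glass against its rear stops, wound the screw until it bottomed at about 0.29 N m total, backed it off about 91°, and let go with everything still standing on the glass.

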